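# Take one staining tray from the nest and shut it in the incubation box

## Robot

A 6-joint arm with a two-finger parallel gripper is mounted at the origin on the work surface. World frame = base frame: x ahead of the robot, y to its left, z up, the work surface at z = 0. Lengths are in mm, angles in rad, forces in N, time in s.
With the tool pointing down it reaches from about 300 to 775 mm from the base axis. Payload 14.6 kg.
Tool frame: the origin (TCP) lies at the very end of the fingers, on their centre line; the grasp point (between the pads) lies 19 mm behind it; z points along the fingers, y is the line along which they close (so a half turn about z gives the same grasp; the last joint's range is limited). The gripper opens to 94 mm and grips with 3 to 60 N. Pads are 16 mm wide; open, the fingers measure 119 mm over their backs; the gripper's body (75 mm by 177 mm) begins 78 mm behind the grasp point.
Start: joints at [-1.393, 0.3, 1.521, -0, 1.321, -0.067], TCP at [133.293, -533.594, 205.446] pointing down, gripper open.
Joint ranges: [-3.03, 3.03], [-0.79, 2.21], [0.23, 2.52], [-1.04, 4.18], [0, 3.07], [-2.55, 2.55]. Speed limits (rad/s): [2.22, 2.22, 2.57, 3.14, 3.14, 3.14].

## Interface

Orientations are given as [roll, pitch, yaw] about the fixed x, y, z axes, in that order (R = Rz(yaw) Ry(pitch) Rx(roll)).
In Python, from cell import manip, camera, get_calibration gives the robot as it stands. The module is installed in compiled form; this text tells all that it offers.
- The arm moves only by the tool jog_arm, never from a script. Its argument "plan" is one flat list of numbers, 6 for each row, row after row: the shift along the world's x, y, z in m, then the turn, a rotation vector about the world's x, y, z in degrees. A call has 1 to 20 rows; each row is the pose to reach, as a shift and turn from the pose commanded when the call began; what a row does not reach only later rows make up. A row lasts 1/10 s, in which the tool goes at most 50 mm and 8.59 degrees, less where a joint would pass 70% of its speed; a pose out of reach is approached as far as the arm can. A call with a gripper value outside its range is refused whole. "claw" is the finger opening in m, from 0 to 0.094, set as the call begins (left out, the last holds). The fingers move at their own pace and stop on an object; "force" is the grip in N (left out, the last holds). Time passes only in rows, so rows that repeat a pose let the fingers close. It gives the time, the measured TCP pose, the force, the opening and the grip force at its end, in the units of the state.
- manip.read_state(): the state, without advancing time (a new reading comes with each control period).
- camera(name): name is "scene" or "top" or "wrist"; returns (picture, depth): 384x512x3 uint8, red, green, blue; 384x512 float32, mm along the optical axis (not along the pixel's ray), 0 where there is no reading.
- get_calibration(name): a dict with "fx", "fy", "cx", "cy" (pixels), "k1" (the pictures are not rectified: a ray, as slopes to the right and down, at radius r is drawn at 1 + k1 r^2 times it, then the intrinsics apply), "origin" and "attitude" of the camera in the world. Camera axes: x right, y down, z forward; pixel columns grow to the right and rows downward; lengths in mm; the calibration is good to about 2 mm. A picture is of the moment at which its call begins: read the wrist's pose just before it. get_calibration takes no time and is no camera call; for the wrist camera it gives the pose at the moment of the call.
- manip.sign_off(): hands the job in; it is judged then, once.
The state is a dict: "clock": time; "joints": joint angles; "qd": joint speeds; "effort": joint torques, N m; "eef_pos": TCP position; "eef_rot": TCP orientation; "wrist_force": force on the tool from outside, world axes, zero at the start; "moment": the same for the moment, N m; "finger_gap": finger opening in mm; "finger_force": force on a finger pad.
Only numpy, scipy, OpenCV 4.12 (cv2) and the standard library are available. Lean on these libraries where they do the work, as an engineer would, in place of code of your own. Each camera call takes 0.05 s, during which the arm holds its last target. There are 200 camera calls.

## Task

Take only the top steel staining tray off the nested stack, without pulling the next one up with it or shifting the rest. Lower it, upright and lengthwise, onto the middle of the floor of the open incubation box, let go, then push the hinged lid shut until its sprung latch snaps under the strike. Do not disturb the bottle, the beaker or the green slide case.

Things in the scene. Friction and masses are not known exactly. Their poses are not given: they have to be found in the camera images.
- tray_top: Top one of four equal stepped steel trays nested in a stack, the one to move; 0.12 kg, open on top, 41 mm tall. Origin: centre of its underside; x along its length, y across, z up. Outside sizes (x by y): well 92 x 46 mm at 0 to 13 mm above the origin, collar 100 x 54 at 13 to 27, shoulder 106 x 60 at 27 to 31, rim 110 x 64 (4 mm walls) at 31 to 41.
- tray_top_rim (a point): Centre of the top tray's mouth, level with the rim's top, 41 mm above its origin; axes as the tray. Grip the 10 mm tall rim here, at mid-length, across the 64 mm width. The next tray's equally wide rim starts 14 mm below this point, under a 4 mm groove: fingers reaching below that grip both trays.
- tray_second: Next tray of the stack, same shape and axes; must stay. Nested trays stand 14 mm apart in height, shoulder on the rim below. 27 mm of each is inside the next, its collar with 1 mm play all round over 14 mm of height: lift straight up at least 30 mm, level, so that it does not catch on this one.
- tray_third: The third tray of the stack, same shape and axes; it must stay.
- tray_bottom: The lowest tray of the stack, same shape and axes, standing on a fixed black rubber mat 4 mm thick, 170 x 120 mm; it must stay.
- chamber: Fixed white base of the incubation box, 160 mm (x) by 112 mm (y) outside, walls 4 mm thick and 25 mm high, floor 5 mm thick. Origin: centre of its underside; x points from the front (latch side) to the hinge side, y across, z up. The strike, a 5 mm steel bar along y, stands 8 mm in front of the front wall, 40 mm above the origin, on two small posts.
- chamber_floor (a point): Centre of the top of the box floor; axes as the base.
- lid_hinge (a point): Middle of the lid's hinge line, on the base at its +x edge, 80 mm from the base's centre and 25 mm above its underside; the hinge line runs along the base's y. Axes as the base. The open lid stands up to 190 mm above the bench: pass over or round it.
- lid (a joint): Angle of the blue-rimmed clear lid, rad: 0 shut, 1.57 upright (it starts near this), stop at 1.8. A stiff hinge (0.24 N m of friction) holds it anywhere. Closing swings its free edge towards the base's -x, then down. Shut, it is a 160 x 112 mm cover, upper face 43 mm above the hinge line. Near 0.1 rad the latch meets the strike; pushing on takes about 10 N at the front edge until it snaps in at 0.
- lid_press (a point): Middle of the yellow pad (28 x 50 mm) near the free edge on the lid's outer face, to push on. Shut, it is 143 mm from the hinge line towards the base's -x and 43 mm above it; it moves with the lid, which ends 17 mm beyond it. Axes are the lid's: z its outward normal, x towards the hinge.
- latch (a joint): Travel of the lid's sprung bevelled steel latch nose, m: 0 fully out, up to 0.009 pushed in. It rides in as it passes the strike and springs out under it (spring 2 to 6 N). Its jolt on the strike can briefly reach 25 N at the finger: press on until the lid is down.
- stain_bottle: Bystander: small amber bottle, 38 mm wide, 85 mm tall. Origin at the centre of its underside.
- beaker: Bystander: glass beaker, 58 mm wide, 70 mm tall. Origin at the centre of its underside.
- slide_case: Bystander: green slide case, 110 x 70 x 34 mm. Origin at the centre of its underside.
Things that resemble listed ones, but are neither listed nor needed, are in the scene too. What is shaped like the tray_second but red or yellow is not meant. What is shaped like the tray_top but yellow is not meant.

How it is judged (in metres and radians):
On the way, in this order (a step that is already met when the one before it is completed fails the run):
1. the top tray is lifted clear of the stack, and the other three are still nested in place (z of tray_top in the frame of tray_second above 0.042 m and distance of tray_second from where it was at the start of the episode below 0.008 m), for 0.1 s.
2. the tray, still in the fingers, has been lowered to within 8 mm of the box floor (z of tray_top in the frame of chamber_floor below 0.008 m and horizontal distance between tray_top and chamber_floor below 0.025 m and contact force between the fingers and tray_top above 0.5 N), for 0.05 s.
At the end, for the whole second after the job is handed in: Top tray at rest on the box floor (within 3 mm, tilt under 3 deg), centred within 25 mm, lengthwise within 20 deg; lid under 0.025 rad, latch out (under 2 mm); other trays within 8 mm of their starts; bottle, beaker and slide case within 20 mm of theirs; all released (z of tray_top in the frame of chamber_floor between -0.003 and 0.003 m and horizontal distance between tray_top and chamber_floor below 0.025 m and angle between tray_top's own z axis and vertical below 0.05 rad and angle between the x axis of tray_top and the x axis of chamber, either way round below 0.35 rad and linear speed of tray_top below 0.01 m/s and value of joint lid below 0.025 rad and value of joint latch below 0.002 m and distance of each of tray_second, tray_third, tray_bottom from where it was at the start of the episode below 0.008 m and distance of each of stain_bottle, beaker, slide_case from where it was at the start of the episode below 0.02 m); the robot touches nothing.
It fails at once if the second tray is dragged up or shoved more than 12 mm (distance of tray_second from where it was at the start of the episode above 0.012 m).
It fails at once if the bottle, beaker or slide case is disturbed by more than 30 mm (distance of any of stain_bottle, beaker, slide_case from where it was at the start of the episode above 0.03 m).
It also fails if it takes over 70 s, if anything falls off the work surface, if the arm or the gripper's body presses on something with over 40 N, if the wrist force passes 120 N, or if a joint passes its speed limit or range.

## Working session

There is one attempt and no reset: what is moved stays moved. The work goes in short steps, Python scripts to look and compute and a tool call to move; the robot and the scene stay as the last step left them, time stands still between calls to the robot, and variables do not carry over. Pictures are saved under pics/ and viewed, at most 10 in all, crops included, and the job is handed in when it is done.

Besides the shell and the picture viewer there is one more tool, called after ">>>" by a JSON object that holds its "fn" and its "kwargs", one argument or row to a line. jog_arm: Moves the arm, as the interface text tells. Its arguments: {"type":"object","properties":{"plan":{"type":"array"},"claw":{"type":"number"},"force":{"type":"number"}},"required":["plan"]}

```bash
mkdir -p pics; cat > h.py <<'E'
import numpy as np, cv2
from cell import manip, camera, get_calibration
from scipy.spatial.transform import Rotation as R
def att(c):
    a=np.array(c["attitude"],float)
    return a if a.shape==(3,3) else R.from_euler('xyz',a).as_matrix()
def cloud(d,c):
    h,w=d.shape; u,v=np.meshgrid(np.arange(w),np.arange(h))
    x=(u-c["cx"])/c["fx"]; y=(v-c["cy"])/c["fy"]; X,Y=x.copy(),y.copy()
    for _ in range(8):
        s=1+c["k1"]*(X*X+Y*Y); X,Y=x/s,y/s
    P=np.stack([X*d,Y*d,d],-1)@att(c).T+np.array(c["origin"])
    P[d<=0]=np.nan
    return P
def snap(n):
    c=get_calibration(n); p,d=camera(n); return p,d,cloud(d,c)
E
python3 - <<'E'
from h import *
print(get_calibration("scene"),get_calibration("top"),get_calibration("wrist"))
for n in("scene","top"):
    p,d,P=snap(n); cv2.imwrite(f"pics/{n}1.png",p[...,::-1]); np.savez(f"{n}1.npz",p=p,d=d,P=P)
print(manip.read_state())
E
```

```text
{'fx': 388.87861582762883, 'fy': 388.87861582762883, 'cx': 255.76019927835847, 'cy': 189.6611583211428, 'k1': 0.0313436441688082, 'origin': array([1104.38310149,  614.96247572,  813.07820886]), 'attitude': array([-2.3436788 , -0.01752099,  2.37308135])} {'fx': 367.7203776979889, 'fy': 367.7203776979889, 'cx': 258.58673563127724, 'cy': 196.2062239424963, 'k1': 0.007376031424578065, 'origin': array([450.509981  , 109.56343533, 864.31144362]), 'attitude': array([-3.00955587, -0.02449516, -1.54316199])} {'fx': 288.07954730808194, 'fy': 288.07954730808194, 'cx': 253.0275161064292, 'cy': 195.08518027672577, 'k1': -0.039706165473672644, 'origin': array([ 197.82218115, -517.25843767,  383.6117621 ]), 'attitude': array([ 2.91028947e+00,  7.86412989e-04, -1.32601550e+00])}
{'clock': 0.1, 'joints': array([-1.39260235e+00,  3.00396505e-01,  1.52153007e+00, -3.50494637e-06,
        1.32071387e+00, -6.66185428e-02]), 'qd': array([-4.01540733e-04, -1.00589356e-03, -1.48085747e-03, -1.38771394e-03,
       -7.78457052e-04, -9.02173790e-05]), 'effort': array([ 7.82303487e-04, -5.32645619e+01, -3.53286195e+01,  7.09365914e-02,
        2.34462053e-02, -4.89072829e-05]), 'eef_pos': array([ 133.24890523, -533.3629593 ,  204.94883202]), 'eef_rot': array([-3.14054697e+00, -6.63626543e-05,  2.44813352e-01]), 'wrist_force': array([0.52410208, 0.54479252, 0.06163169]), 'moment': array([0.02888621, 0.02434944, 0.02373935]), 'finger_force': 0.0, 'finger_gap': 94.05198474646518}
```

View pics/scene1.png

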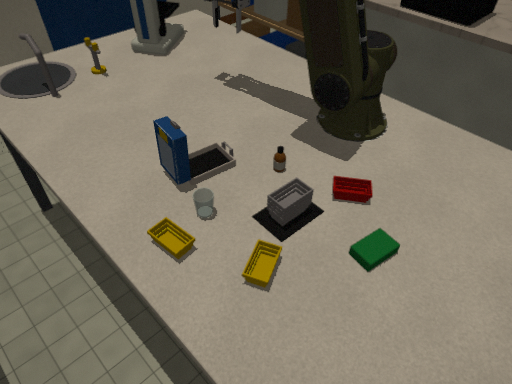

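View pics/top1.png

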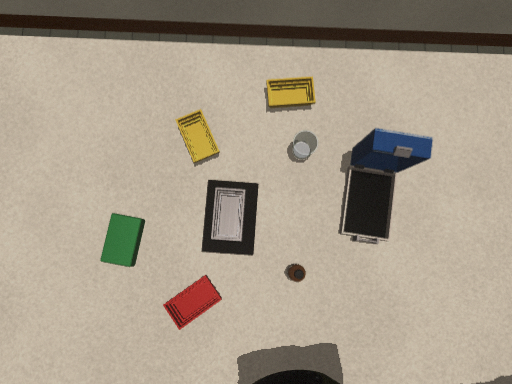

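The grey stack on the black mat is at top-image (228,214). The lookalikes are yellow trays at (290,92) and (198,136) and a red one at (193,302). I choose the grey stack. The box is at (370,205) with its lid standing at (392,150) and the strike at (367,239). The bottle is at (296,272), the beaker at (303,147) and the case at (123,240).

```bash
python3 - <<'E'
from h import *
z=np.load("top1.npz"); p,P=z["p"],z["P"]
cv2.imwrite("pics/c1.png",cv2.resize(np.hstack([p[170:265,190:270],p[120:260:1,335:440][:95*1+0],p[165:260,335:440]]),None,fx=2.7,fy=2.7,interpolation=cv2.INTER_CUBIC)[...,::-1])
def q(u,v): return P[v,u].round(0)
for n,u,v in [("bottle",296,272),("beaker",303,147),("case",123,240),("red",193,302),("y1",290,92),("y2",198,136),("mat",215,245),("floor",370,205)]: print(n,q(u,v))
for n,(a,b,c,d) in {"stack":(170,265,190,270),"box":(155,250,330,440)}.items():
    Q=P[a:b,c:d].reshape(-1,3); Q=Q[np.isfinite(Q).all(1)]
    print(n,np.histogram(Q[:,2],bins=np.arange(-10,220,5)))
Q=P[170:265,190:270].reshape(-1,3); 
for lo,hi in((82,96),(1,8)):
    S=Q[(Q[:,2]>lo)&(Q[:,2]<hi)]; print(lo,len(S),np.median(S[:,2]),cv2.minAreaRect(S[:,:2].astype(np.float32)))
Q=P[155:250,330:440].reshape(-1,3)
for lo,hi in((18,32),(2,9),(36,48)):
    S=Q[(Q[:,2]>lo)&(Q[:,2]<hi)]; print("box",lo,len(S),np.median(S[:,2]),cv2.minAreaRect(S[:,:2].astype(np.float32)))
E
```

```text
bottle [397.  11.  84.]
beaker [688. -12.   4.]
case [454. 390.  35.]
red [319. 234.   2.]
y1 [827.  21.   1.]
y2 [707. 241.   3.]
mat [448. 189.   5.]
floor [ 552. -172.    7.]
stack (array([   6, 2467, 3166,  329,    0,    0,    0,    0,    1,    4,    8,
        615,  120,  199,   49,   28,  221,   34,   56,  264,    1,    0,
          0,    0,    0,    0,    0,    0,    0,    0,    0,    0,    0,
          0,    0,    0,    0,    0,    0,    0,    0,    0,    0,    0,
          0]), array([-10,  -5,   0,   5,  10,  15,  20,  25,  30,  35,  40,  45,  50,
        55,  60,  65,  70,  75,  80,  85,  90,  95, 100, 105, 110, 115,
       120, 125, 130, 135, 140, 145, 150, 155, 160, 165, 170, 175, 180,
       185, 190, 195, 200, 205, 210, 215]))
box (array([  11, 3393, 3556, 1607,  118,  118,  321,  588,  199,   31,   81,
         19,   15,   20,   18,   14,   17,   13,   17,   10,   18,   12,
         15,   11,   14,   12,   13,    9,   11,    9,    4,    6,    5,
          8,    4,    3,    0,    4,   42,   50,    0,    0,    0,    0,
          0]), array([-10,  -5,   0,   5,  10,  15,
[... 177 characters left out ...]
0,
       185, 190, 195, 200, 205, 210, 215]))
82 311 86.42418613851726 ((514.730712890625, 157.52586364746094), (63.969276428222656, 109.93252563476562), 87.50701904296875)
1 2624 3.08289386170037 ((516.4327392578125, 159.05796813964844), (221.2270965576172, 187.26580810546875), 1.5663487911224365)
box 18 1134 27.068858773286365 ((569.2559814453125, -165.6584930419922), (113.36925506591797, 209.4408416748047), 83.10308837890625)
box 2 3024 5.117544350322021 ((564.302978515625, -210.61627197265625), (230.1285858154297, 265.79547119140625), 0.19806835055351257)
box 36 117 41.81305148006879 ((562.6093139648438, -175.84530639648438), (199.3843536376953, 112.22721099853516), 0.13323481380939484)
```

View pics/c1.png

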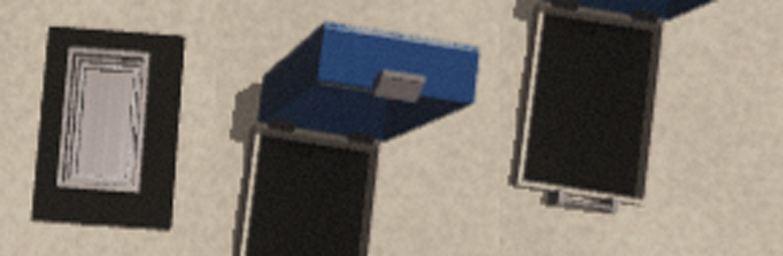

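The crop shows a single nested stack, steel grey on the mat. It measures 64 x 110 mm at z≈86.5 mm (87 expected), so this is the right one. Next I fit the box rim.

```bash
cat > box.py <<'E'
from h import *
from scipy.optimize import least_squares
def ringfit(S,L,W,x0):
    def f(q):
        c,s=np.cos(q[2]),np.sin(q[2]); D=S[:,:2]-q[:2]; X=np.abs(D[:,0]*c+D[:,1]*s)-L/2; Y=np.abs(-D[:,0]*s+D[:,1]*c)-W/2
        return np.hypot(np.maximum(X,0),np.maximum(Y,0))+np.minimum(np.maximum(X,Y),0)
    r=least_squares(f,x0,loss="soft_l1",f_scale=2); return r.x,np.median(np.abs(f(r.x)))
E
python3 - <<'E'
from box import *
for n in("top","scene"):
    z=np.load(n+"1.npz"); P=z["P"].reshape(-1,3)
    m=(P[:,2]>21)&(P[:,2]<29)&(np.abs(P[:,0]-565)<90)&(np.abs(P[:,1]+170)<70)
    print(n,m.sum(),ringfit(P[m],156,108,[565,-175,-0.1]), np.nanmedian(P[m][:,2]))
    m=(P[:,2]>60)&(P[:,2]<200)&(np.abs(P[:,0]-680)<60)&(np.abs(P[:,1]+190)<90)
    S=P[m]; print("lid",S.min(0),S.max(0),S[S[:,2]>175].mean(0))
    # outer-face plane
    L=S[(S[:,0]>670)]; 
    if n=="scene" and len(L)>50:
        c=np.median(L,0);u,s,v=np.linalg.svd(L-L.mean(0));print(c,v[2],s)
    m=(P[:,2]>82)&(P[:,2]<92)&(np.abs(P[:,0]-515)<80)&(np.abs(P[:,1]-158)<60)
    print("stack",ringfit(P[m],106,60,[515,158,-.04]))
E
```

```text
top 622 (array([ 5.59339108e+02, -1.64378197e+02, -1.18868659e-01]), np.float64(2.247996582691922)) 25.364119283055686
lid [ 624.40357649 -234.80283158   60.06428544] [ 682.82800777 -118.38001841  198.5682962 ] [ 650.87183836 -175.08540247  186.00191614]
stack (array([ 5.14582530e+02,  1.57441902e+02, -4.20652792e-02]), np.float64(1.0401594262066745))
scene 189 (array([ 5.58245338e+02, -1.64501070e+02, -1.26871985e-01]), np.float64(1.4081361210754935)) 24.337465744627025
lid [ 627.58044633 -236.65265492   60.36224363] [ 685.15308538 -117.6495363   199.01247847] [ 656.82870648 -169.82755928  185.47174646]
[ 676.59885018 -155.84416469  127.4004711 ] [ 0.99701475 -0.0743022   0.02099445] [1031.60075251  852.30768781   78.73852788]
stack (array([ 5.18044384e+02,  1.57921373e+02, -4.42027941e-02]), np.float64(1.1832199205643903))
```

>>> {"fn": "jog_arm", "kwargs": {
  "plan": [0.05, 0.09, 0.02, 0, 0, 24, 0.1, 0.18, 0.02, 0, 0, 50, 0.15, 0.27, 0.02, 0, 0, 75, 0.2, 0.36, 0.02, 0, 0, 100, 0.25, 0.45, 0.02, 0, 0, 120, 0.3, 0.55, 0.02, 0, 0, 140, 0.382, 0.691, 0.02, 0, 0, 163.5, 0.382, 0.691, 0.02, 0, 0, 163.5, 0.382, 0.691, 0.02, 0, 0, 163.5, 0.382, 0.691, 0.02, 0, 0, 163.5, 0.382, 0.691, 0.02, 0, 0, 163.5, 0.382, 0.691, 0.02, 0, 0, 163.5, 0.382, 0.691, 0.02, 0, 0, 163.5, 0.382, 0.691, 0.02, 0, 0, 163.5, 0.382, 0.691, 0.02, 0, 0, 163.5, 0.382, 0.691, 0.02, 0, 0, 163.5, 0.382, 0.691, 0.02, 0, 0, 163.5, 0.382, 0.691, 0.02, 0, 0, 163.5, 0.382, 0.691, 0.02, 0, 0, 163.5, 0.382, 0.691, 0.02, 0, 0, 163.5],
  "claw": 0.094
}}

```text
clock: 2.1
eef_pos: [515.2, 157.5, 225.1]
eef_rot: [-3.141, -0.001, 3.101]
wrist_force: [0.3, -0.2, 0.1]
finger_gap: 94.1
finger_force: 0.0
```

```bash
python3 - <<'E'
from box import *
p,d,P=snap("wrist"); cv2.imwrite("pics/w1.png",p[...,::-1]); P=P.reshape(-1,3)
m=(P[:,2]>82)&(P[:,2]<92)&(np.abs(P[:,0]-515)<80)&(np.abs(P[:,1]-158)<60)
S=P[m];print(m.sum(),ringfit(S,106,60,[515,158,-.04]),np.median(S[:,2]),cv2.minAreaRect(S[:,:2].astype(np.float32)))
E
```

```text
1151 (array([ 5.15974042e+02,  1.58820966e+02, -3.99178004e-02]), np.float64(1.1158032654050842)) 86.5094251511876 ((516.3641967773438, 158.87396240234375), (64.13993072509766, 110.84963989257812), 87.54229736328125)
```

View pics/w1.png

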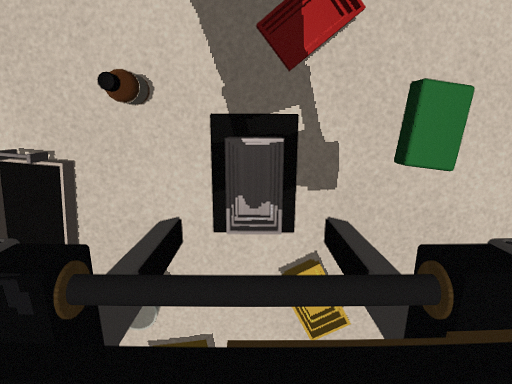

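The wrist view shows the grey stack at about (254,185) between the open fingers, with nothing tall nearby. The fit gives (516,158.8), z 86.5. The TCP goes to z≈77.

>>> {"fn": "jog_arm", "kwargs": {
  "plan": [0.0005, 0.001, -0.04, 0, 0, 0, 0.0005, 0.001, -0.08, 0, 0, 0, 0.0005, 0.001, -0.11, 0, 0, 0, 0.0005, 0.001, -0.13, 0, 0, 0, 0.0005, 0.001, -0.14, 0, 0, 0, 0.0005, 0.001, -0.145, 0, 0, 0, 0.0005, 0.001, -0.148, 0, 0, 0, 0.0005, 0.001, -0.148, 0, 0, 0, 0.0005, 0.001, -0.148, 0, 0, 0]
}}

```text
clock: 3.05
eef_pos: [516.2, 158.5, 78.3]
eef_rot: [3.141, 0.001, 3.098]
wrist_force: [0.0, 0.2, -0.3]
finger_gap: 93.9
finger_force: 0.0
```

>>> {"fn": "jog_arm", "kwargs": {
  "plan": [0, 0, 0, 0, 0, 0, 0, 0, 0, 0, 0, 0, 0, 0, 0, 0, 0, 0, 0, 0, 0, 0, 0, 0, 0, 0, 0, 0, 0, 0, 0, 0, 0, 0, 0, 0, 0, 0, 0, 0, 0, 0, 0, 0, 0, 0, 0, 0],
  "claw": 0.056,
  "force": 4
}}

```text
clock: 3.85
eef_pos: [515.8, 158.4, 77.5]
eef_rot: [3.142, 0.0, 3.098]
wrist_force: [-0.3, -0.8, 1.4]
finger_gap: 64.0
finger_force: 4.0
```

>>> {"fn": "jog_arm", "kwargs": {
  "plan": [0, 0, 0, 0, 0, 0, 0, 0, 0, 0, 0, 0, 0, 0, 0, 0, 0, 0, 0, 0, 0, 0, 0, 0],
  "claw": 0.056,
  "force": 20
}}

```text
clock: 4.25
eef_pos: [515.8, 158.4, 77.5]
eef_rot: [3.142, 0.0, 3.098]
wrist_force: [0.0, -0.4, 3.0]
finger_gap: 64.2
finger_force: 20.0
```

Gripped at 64 mm. Now a slow, straight lift.

>>> {"fn": "jog_arm", "kwargs": {
  "plan": [0, 0, 0.003, 0, 0, 0, 0, 0, 0.006, 0, 0, 0, 0, 0, 0.01, 0, 0, 0, 0, 0, 0.014, 0, 0, 0, 0, 0, 0.018, 0, 0, 0, 0, 0, 0.022, 0, 0, 0, 0, 0, 0.027, 0, 0, 0, 0, 0, 0.032, 0, 0, 0, 0, 0, 0.037, 0, 0, 0, 0, 0, 0.042, 0, 0, 0, 0, 0, 0.05, 0, 0, 0, 0, 0, 0.06, 0, 0, 0, 0, 0, 0.07, 0, 0, 0, 0, 0, 0.08, 0, 0, 0, 0, 0, 0.08, 0, 0, 0, 0, 0, 0.08, 0, 0, 0]
}}

```text
clock: 5.85
eef_pos: [515.8, 158.4, 157.5]
eef_rot: [3.142, 0.0, 3.098]
wrist_force: [0.1, 0.4, -1.5]
finger_gap: 63.6
finger_force: 20.0
```

```bash
python3 - <<'E'
from box import *
p,d,P=snap("scene"); cv2.imwrite("pics/s2.png",cv2.resize(p[100:300,150:400],None,fx=3,fy=3)[...,::-1]); P=P.reshape(-1,3)
for lo,hi in((68,78),(158,175)):
    m=(P[:,2]>lo)&(P[:,2]<hi)&(np.abs(P[:,0]-515)<70)&(np.abs(P[:,1]-158)<50)
    print(lo,m.sum(),np.median(P[m][:,2]) if m.sum() else 0)
E
```

```text
68 194 72.38202454130601
158 353 165.90796394688573
```

View pics/s2.png

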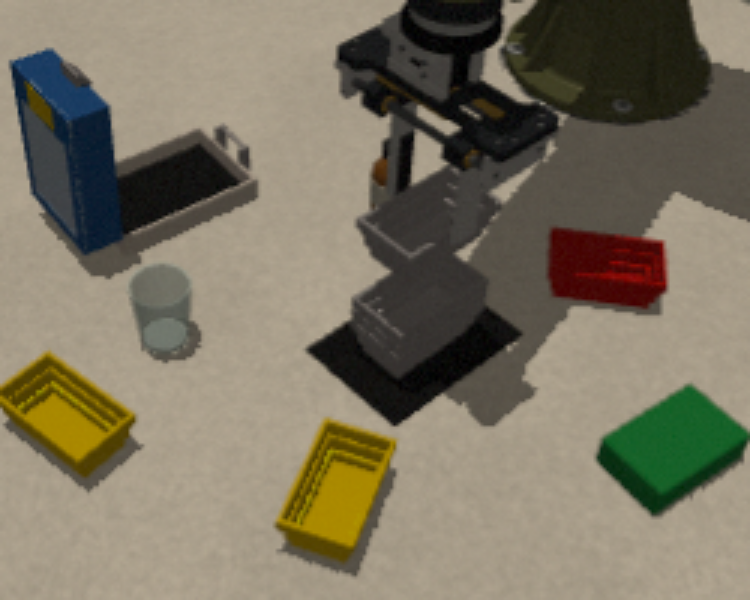

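One tray only is lifted (image 2: tray in the fingers at (430,225), stack left on the mat at (420,320), second rim z 72.4 as expected). Now above the box.

>>> {"fn": "jog_arm", "kwargs": {
  "plan": [0.003, -0.02, 0, 0, 0, 0, 0.006, -0.05, 0, 0, 0, -1, 0.01, -0.085, 0, 0, 0, -2, 0.015, -0.12, 0, 0, 0, -3, 0.02, -0.155, 0, 0, 0, -4, 0.025, -0.19, 0, 0, 0, -4.5, 0.03, -0.225, 0, 0, 0, -4.5, 0.034, -0.255, 0, 0, 0, -4.5, 0.038, -0.285, 0, 0, 0, -4.5, 0.041, -0.305, 0, 0, 0, -4.5, 0.043, -0.317, 0, 0, 0, -4.5, 0.043, -0.323, 0, 0, 0, -4.5, 0.043, -0.323, 0, 0, 0, -4.5, 0.043, -0.323, 0, 0, 0, -4.5]
}}

```text
clock: 7.3
eef_pos: [558.7, -163.8, 157.4]
eef_rot: [3.141, -0.0, 3.02]
wrist_force: [0.1, 0.8, -1.5]
finger_gap: 63.7
finger_force: 20.0
```

```bash
python3 - <<'E'
from box import *
p,d,P=snap("wrist"); cv2.imwrite("pics/w2.png",p[...,::-1]); P=P.reshape(-1,3)
m=(P[:,2]>20)&(P[:,2]<30)&(np.abs(P[:,0]-559)<95)&(np.abs(P[:,1]+164)<70)
S=P[m];print(m.sum(),ringfit(S,156,108,[559,-164,-.12]),np.median(S[:,2]))
m=(P[:,2]>161)&(P[:,2]<173)&(np.abs(P[:,0]-559)<70)&(np.abs(P[:,1]+164)<50)
S=P[m];print(m.sum(),ringfit(S,106,60,[559,-164,-.12]),np.median(S[:,2]))
E
```

```text
730 (array([ 5.56371579e+02, -1.64063603e+02, -1.33181877e-01]), np.float64(1.1372761165058662)) 24.409659718539245
3575 (array([ 5.58715563e+02, -1.63576516e+02, -1.21650179e-01]), np.float64(1.3205784409006824)) 166.3028327548578
```

View pics/w2.png

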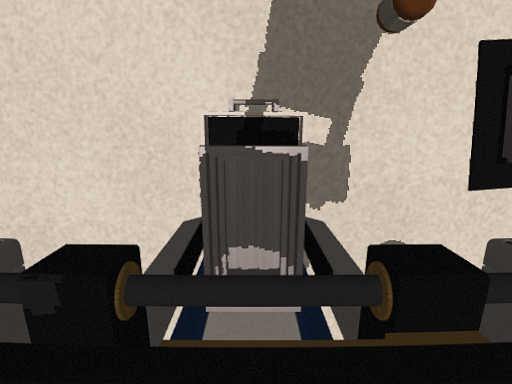

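The wrist view shows the tray, centred at (255,215), over the box, whose front edge is at (253,116) and strike at (255,102). The fit puts the box centre at (557,-164). Shift −1.5 mm in x and lower about 120 mm.

>>> {"fn": "jog_arm", "kwargs": {
  "plan": [-0.0015, 0, -0.02, 0, 0, 0, -0.0015, 0, -0.045, 0, 0, 0, -0.0015, 0, -0.07, 0, 0, 0, -0.0015, 0, -0.09, 0, 0, 0, -0.0015, 0, -0.102, 0, 0, 0, -0.0015, 0, -0.11, 0, 0, 0, -0.0015, 0, -0.114, 0, 0, 0, -0.0015, 0, -0.117, 0, 0, 0, -0.0015, 0, -0.119, 0, 0, 0, -0.0015, 0, -0.12, 0, 0, 0, -0.0015, 0, -0.12, 0, 0, 0, -0.0015, 0, -0.12, 0, 0, 0, -0.0015, 0, -0.12, 0, 0, 0]
}}

```text
clock: 8.65
eef_pos: [557.4, -164.6, 37.6]
eef_rot: [-3.142, 0.0, 3.02]
wrist_force: [-0.5, 0.1, -1.1]
finger_gap: 63.3
finger_force: 20.0
```

>>> {"fn": "jog_arm", "kwargs": {
  "plan": [0, 0, -0.0005, 0, 0, 0, 0, 0, -0.001, 0, 0, 0, 0, 0, -0.0013, 0, 0, 0, 0, 0, -0.0013, 0, 0, 0, 0, 0, -0.0013, 0, 0, 0]
}}

```text
clock: 9.15
eef_pos: [557.3, -164.6, 36.1]
eef_rot: [-3.142, -0.0, 3.02]
wrist_force: [0.2, 0.3, -1.1]
finger_gap: 63.8
finger_force: 20.0
```

>>> {"fn": "jog_arm", "kwargs": {
  "plan": [0, 0, -0.0005, 0, 0, 0, 0, 0, -0.001, 0, 0, 0, 0, 0, -0.001, 0, 0, 0]
}}

```text
clock: 9.45
eef_pos: [557.4, -164.6, 35.5]
eef_rot: [-3.142, 0.0, 3.02]
wrist_force: [-3.1, 0.6, 4.3]
finger_gap: 64.1
finger_force: 20.0
```

Touched the floor (force sign reversed). Release and rise.

>>> {"fn": "jog_arm", "kwargs": {
  "plan": [0, 0, 0, 0, 0, 0, 0, 0, 0, 0, 0, 0, 0, 0, 0, 0, 0, 0, 0, 0, 0, 0, 0, 0, 0, 0, 0, 0, 0, 0, 0, 0, 0, 0, 0, 0, 0, 0, 0.005, 0, 0, 0, 0, 0, 0.02, 0, 0, 0, 0, 0, 0.05, 0, 0, 0, 0, 0, 0.09, 0, 0, 0, 0, 0, 0.13, 0, 0, 0, 0, 0, 0.17, 0, 0, 0, 0, 0, 0.205, 0, 0, 0, 0, 0, 0.205, 0, 0, 0, 0, 0, 0.205, 0, 0, 0],
  "claw": 0.084
}}

```text
clock: 10.95
eef_pos: [557.3, -164.6, 241.4]
eef_rot: [-3.141, 0.002, 3.02]
wrist_force: [0.2, 0.1, -0.2]
finger_gap: 84.1
finger_force: 0.0
```

```bash
python3 - <<'E'
from box import *
p,d,P=snap("wrist"); cv2.imwrite("pics/w3.png",p[...,::-1]); P=P.reshape(-1,3)
m=(P[:,2]>40)&(P[:,2]<52)&(np.abs(P[:,0]-557)<62)&(np.abs(P[:,1]+164)<45)
S=P[m];print(m.sum(),ringfit(S,106,60,[557,-164,-.12]),np.median(S[:,2]))
A=np.c_[S[:,:2]-S[:,:2].mean(0),np.ones(len(S))];print("tilt",np.linalg.lstsq(A,S[:,2],rcond=None)[0])
m=(P[:,2]>20)&(P[:,2]<30)&(np.abs(P[:,0]-557)<95)&(np.abs(P[:,1]+164)<70)
S=P[m];print(m.sum(),ringfit(S,156,108,[557,-164,-.12]))
p,d,P=snap("scene");P=P.reshape(-1,3); c=p.reshape(-1,3).astype(int)
y=(c[:,0]>120)&(c[:,1]>90)&(c[:,2]<90)&(P[:,2]>120)&(P[:,2]<200)&(P[:,0]>640)&(P[:,0]<720); print("pad",y.sum(),np.median(P[y],0) if y.any() else 0,np.ptp(P[y],axis=0) if y.any() else 0)
E
```

```text
847 (array([ 5.57534217e+02, -1.63903581e+02, -1.18596601e-01]), np.float64(1.0598099635644758)) 44.45999564862126
tilt [-1.44953457e-03  2.11416526e-04  4.43792564e+01]
2196 (array([ 5.60423745e+02, -1.64131994e+02, -1.16774912e-01]), np.float64(3.5844818057942076))
pad 0 0 0
```

View pics/w3.png

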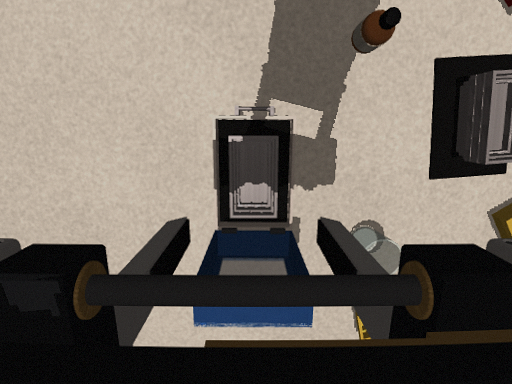

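The tray sits level and centred in the box (254,175), with the lid standing at (253,280). Close the fingers and go over the lid to behind its outer face.

>>> {"fn": "jog_arm", "kwargs": {
  "plan": [0.01, -0.001, 0, 0, 0, 0, 0.03, -0.003, 0, 0, 0, 0, 0.05, -0.006, 0, 0, 0, 0, 0.075, -0.009, 0, 0, 0, 0, 0.1, -0.012, 0, 0, 0, 0, 0.125, -0.015, 0, 0, 0, 0, 0.145, -0.017, 0, 0, 0, 0, 0.153, -0.018, 0, 0, 0, 0, 0.153, -0.018, 0, 0, 0, 0, 0.153, -0.018, 0, 0, 0, 0, 0.153, -0.018, 0, 0, 0, 0],
  "claw": 0.0
}}

```text
clock: 12.15
eef_pos: [709.8, -182.6, 240.1]
eef_rot: [3.142, -0.0, 3.02]
wrist_force: [0.6, -0.3, -0.3]
finger_gap: 1.4
finger_force: 0.0
```

>>> {"fn": "jog_arm", "kwargs": {
  "plan": [0, 0, -0.02, 0, 0, 0, 0, 0, -0.045, 0, 0, 0, 0, 0, -0.065, 0, 0, 0, 0, 0, -0.073, 0, 0, 0, 0, 0, -0.073, 0, 0, 0, 0, 0, -0.073, 0, 0, 0]
}}

```text
clock: 12.75
eef_pos: [710.5, -182.7, 168.6]
eef_rot: [-3.141, 0.002, 3.02]
wrist_force: [0.8, 0.5, 1.0]
finger_gap: 0.3
finger_force: 0.0
```

>>> {"fn": "jog_arm", "kwargs": {
  "plan": [-0.01, 0.001, 0, 0, 0, 0, -0.016, 0.002, 0, 0, 0, 0, -0.022, 0.003, 0, 0, 0, 0, -0.028, 0.003, 0.001, 0, 0, 0, -0.034, 0.004, 0.003, 0, 0, 0, -0.04, 0.005, 0.004, 0, 0, 0, -0.05, 0.006, 0.005, 0, 0, 0, -0.061, 0.007, 0.006, 0, 0, 0, -0.071, 0.009, 0.006, 0, 0, 0, -0.081, 0.01, 0.005, 0, 0, 0, -0.09, 0.011, 0.004, 0, 0, 0, -0.099, 0.012, 0.002, 0, 0, 0, -0.108, 0.013, 0, 0, 0, 0, -0.117, 0.014, -0.003, 0, 0, 0, -0.126, 0.015, -0.007, 0, 0, 0, -0.135, 0.016, -0.0115, 0, 0, 0, -0.135, 0.016, -0.0115, 0, 0, 0]
}}

```text
clock: 14.45
eef_pos: [574.3, -166.4, 155.5]
eef_rot: [3.141, -0.001, 3.02]
wrist_force: [0.1, -0.2, -0.0]
finger_gap: 0.5
finger_force: 0.0
```

```bash
python3 - <<'E'
from h import *
p,d,P=snap("scene"); cv2.imwrite("pics/s4.png",cv2.resize(p[60:240,120:340],None,fx=3,fy=3)[...,::-1])
E
```

```text
(no output)
```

View pics/s4.png

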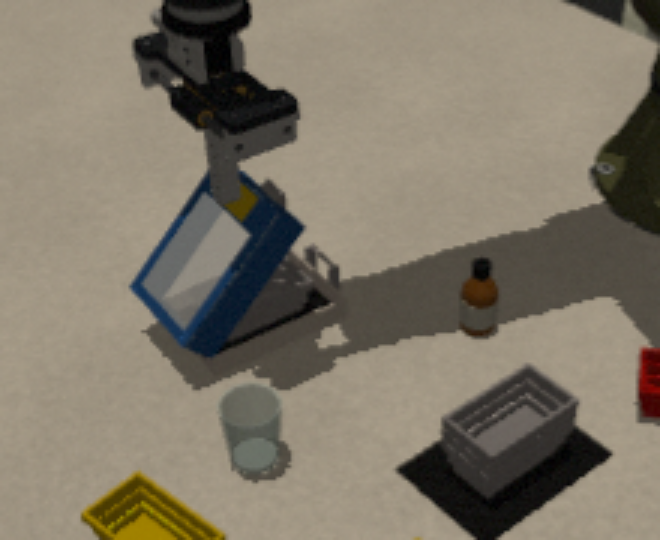

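The lid is at roughly 45°, with the fingertip on the yellow pad (235,200). Everything else is undisturbed. Continue the arc.

>>> {"fn": "jog_arm", "kwargs": {
  "plan": [-0.008, 0.001, -0.005, 0, 0, 0, -0.016, 0.002, -0.01, 0, 0, 0, -0.024, 0.003, -0.016, 0, 0, 0, -0.032, 0.004, -0.0225, 0, 0, 0, -0.038, 0.0045, -0.029, 0, 0, 0, -0.044, 0.005, -0.037, 0, 0, 0, -0.05, 0.006, -0.045, 0, 0, 0, -0.056, 0.0065, -0.053, 0, 0, 0, -0.06, 0.007, -0.06, 0, 0, 0, -0.064, 0.0075, -0.067, 0, 0, 0, -0.0665, 0.008, -0.0745, 0, 0, 0, -0.068, 0.008, -0.079, 0, 0, 0, -0.07, 0.0085, -0.083, 0, 0, 0, -0.071, 0.0085, -0.087, 0, 0, 0, -0.0715, 0.0085, -0.0895, 0, 0, 0, -0.0715, 0.0085, -0.0895, 0, 0, 0]
}}

```text
clock: 16.1
eef_pos: [504.6, -158.3, 68.0]
eef_rot: [-3.141, 0.002, 3.02]
wrist_force: [-6.6, 4.4, 23.0]
finger_gap: 0.6
finger_force: 11.7
```

>>> {"fn": "jog_arm", "kwargs": {
  "plan": [0, 0, -0.0007, 0, 0, 0, 0, 0, -0.0014, 0, 0, 0, 0, 0, -0.002, 0, 0, 0, 0, 0, -0.002, 0, 0, 0, 0, 0, -0.002, 0, 0, 0]
}}

```text
clock: 16.6
eef_pos: [504.8, -158.3, 67.7]
eef_rot: [-3.141, 0.003, 3.02]
wrist_force: [-15.5, 6.8, 45.5]
finger_gap: 0.3
finger_force: 22.7
```

The lid is against its hard stop (force rises with no travel). Lift off and check.

>>> {"fn": "jog_arm", "kwargs": {
  "plan": [0, 0, 0.004, 0, 0, 0, 0, 0, 0.015, 0, 0, 0, 0, 0, 0.05, 0, 0, 0, 0, 0, 0.1, 0, 0, 0, -0.04, 0.005, 0.15, 0, 0, 0, -0.08, 0.01, 0.18, 0, 0, 0, -0.12, 0.014, 0.18, 0, 0, 0, -0.12, 0.014, 0.18, 0, 0, 0, -0.12, 0.014, 0.18, 0, 0, 0]
}}

```text
clock: 17.5
eef_pos: [383.6, -144.2, 244.9]
eef_rot: [-3.141, 0.002, 3.019]
wrist_force: [0.9, 0.7, -0.5]
finger_gap: 0.2
finger_force: 0.0
```

```bash
python3 - <<'E'
from h import *
p,d,P=snap("scene"); cv2.imwrite("pics/s5.png",cv2.resize(p[60:240,120:340],None,fx=3,fy=3)[...,::-1])
P=P.reshape(-1,3); c,s=np.cos(.12),-np.sin(.12)
D=P[:,:2]-[636.9,-173.8]; X=D[:,0]*c+D[:,1]*s; Y=-D[:,0]*s+D[:,1]*c
m=(X<-4)&(X>-157)&(np.abs(Y)<53)&(P[:,2]>60)&(P[:,2]<85)
A=np.c_[X[m]+80,Y[m],np.ones(m.sum())]; k=np.linalg.lstsq(A,P[m][:,2],rcond=None)[0]; print("slope",k,m.sum())
for a,b in((-157,-130),(-30,-4)):
    q=m&(X>a)&(X<b); print(a,np.median(P[q][:,2]),q.sum())
print(manip.read_state()["wrist_force"])
E
```

```text
slope [-2.75115861e-03 -5.61666274e-03  6.84936868e+01] 1090
-157 68.8566060377185 176
-30 68.45645304838251 194
[ 0.61782879 -0.65277764  0.23094587]
```

View pics/s5.png

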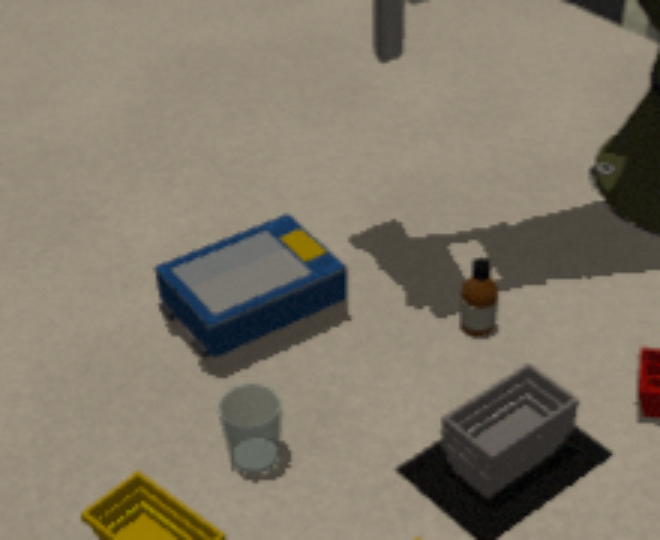

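The lid is flat (slope 0.003 rad, top at z 68.5 against 68 expected) at (250,285), and the bystanders and stack have not moved. Handing in.

```bash
python3 -c "
from cell import manip
print(manip.sign_off())"
```

```text
the job is handed in; nothing more can be done
None
```

The job is handed in (no verdict came back): the top tray sits level and centred in the box, the lid measures flat and shut, and the remaining trays, bottle, beaker and slide case look undisturbed. I judged the latch snapped from the flat lid and hard stop, not by seeing it.

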